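# Lock a converter module into the test jig

### The arm

A 7-joint arm with a two-finger parallel gripper is mounted at the origin on the work surface. World frame = base frame: x ahead of the robot, y to its left, z up, the work surface at z = 0. Lengths are in m, angles in degrees, forces in N, time in s.
With the tool pointing down it reaches from about 0.425 to 0.875 m from the base axis. Payload 4.7 kg.
Tool frame: the origin (TCP) lies at the very end of the fingers, on their centre line; the grasp point (between the pads) lies 19 mm behind it; z points along the fingers, y is the line along which they close (so a half turn about z gives the same grasp; the last joint's range is limited). The gripper opens to 87 mm and grips with 3 to 60 N. Pads are 19 mm wide; open, the fingers measure 117 mm over their backs; the gripper's body (75 mm by 190 mm) begins 51 mm behind the grasp point.
Start: joints at [-67.775, 18.392, -4.016, 83.108, 1.295, 78.541, -3.26], TCP at [0.237, 0.605, 0.193] pointing down, gripper open.
Joint ranges: [-163.93, 163.93], [-17.29, 119.83], [-79.2, 71.16], [3.27, 140.29], [-89.18, 269.18], [5.43, 117.66], [-154.24, 154.24]. Speed limits (degrees/s): [147.25, 147.25, 180, 180, 180, 180, 180].

### API

Orientations are given as [roll, pitch, yaw] about the fixed x, y, z axes, in that order (R = Rz(yaw) Ry(pitch) Rx(roll)).
In Python, from cell import get_obs, cams, ticket, finder gives the robot as it stands.
- The arm moves only by the shell command python3 -m creep 'ROWS' [FORCE]. ROWS is text: rows parted by semicolons, each of 5 numbers parted by spaces: the shift along the world's x, y, z in m, then the turn about the world's z in degrees, then the finger opening in m, from 0 to 0.087. A call has 1 to 8 rows; each row shifts and turns the commanded pose from where the row before left it; what a row does not reach is not made up. A row lasts 1/8 s, in which the tool goes at most 62.5 mm and 10.7 degrees, less where a joint would pass 70% of its speed; a pose out of reach is approached as far as the arm can. A call with a gripper value outside its range is refused whole. The fingers move at their own pace and stop on an object; FORCE is the grip in N (left out, the last holds). Time passes only in rows, so rows that do not move let the fingers close. It gives the time, the measured TCP pose, the force, the opening and the grip force at its end, in the units of the state.
- get_obs(): the state, without advancing time (a new reading comes with each control period).
- cams.read_camera(name): name is "side" or "top" or "wrist"; returns the picture (420x560x3 uint8, red, green, blue); there is no depth.
- cams.calibration(name): a dict with "fx", "fy", "cx", "cy" (pixels), "extrinsics" (4x4, takes a point from world to camera coordinates). Camera axes: x right, y down, z forward; pixel columns grow to the right and rows downward; lengths in m; the calibration is good to about 2 mm. A picture is of the moment at which its call begins: read the wrist's pose just before it. calibration takes no time and is no camera call; for the wrist camera it gives the pose at the moment of the call.
- ticket.sign_off(): hands the job in; it is judged then, once.
Trained networks look in the newest picture that a camera, given by its name, has taken for a name from the list of things; names that differ only in an ending like _2 or _b are one class to them, and where a whole thing is asked for, a point or a joint stands for the part that bears it (a point fixed in the world has none). Each returns a list of dicts, best first, with "p" (0 to 1); they miss things now and then, are a little off and sometimes report something else, mostly with a low value. They report only what shows in the picture. A call takes as long as a camera call.
- finder.masks_of(name, camera): "mask" (420x560 bool, what is visible of it) and "xy" ([column, row] in pixels, amid what is visible of it).
- finder.tip_of(name, camera): "xy" ([column, row] in pixels: a listed point, or the origin of a listed thing).
The state is a dict: "time_s": time; "qpos": joint angles; "joint_velocities": joint speeds; "effort": joint torques, N m; "tool_pos": TCP position; "tool_rot": TCP orientation; "force": force on the tool from outside, world axes, zero at the start; "wrist_torque": the same for the moment, N m; "grip_width": finger opening in m; "grasp_force": force on a finger pad.
Only numpy, scipy, OpenCV 4.12 (cv2) and the standard library are available. Lean on these libraries where they do the work, as an engineer would, in place of code of your own. Each camera call takes 0.05 s, during which the arm holds its last target. There are 200 camera calls.

### The job

Slide the test jig's lock all the way back to its open end stop, then take the converter module (the one with the black plug) out of the transport rack and set it gently, without dropping it, upright on the floor of the jig's bay, plug towards the black contact block, and let go of it. Then slide the lock fully home to its closed end stop, over the module. Leave everything else on the bench where it is.

Things in the scene. Friction and masses are not known exactly. Their poses are not given: they have to be found in the camera images.
- module: Converter module: aluminium box 66 (own x) x 52 (own y) x 56 mm tall, dark grooves on top, about 0.32 kg. A black plug, 10 mm deep, 36 mm wide, 4 to 16 mm high, stands out of its +x face. Origin: centre of the box's underside, z up. In the rack only its y faces are free to grip, in the jig only its x faces (above the low blocks), so it must be put down on the way and taken again at right angles.
- module_plug (a point): Outer end of the module's plug, 43 mm from the module's origin along its +x, 10 mm above its underside.
- filter: Filter module, to stay in the rack: same aluminium 66 x 52 mm footprint but only 42 mm tall, no plug, two black round caps (18 mm across) on top up to 56 mm. Stands in the other stall. Origin: centre of its underside.
- rack: Grey plastic rack, fixed: 186 (x) x 68 (y) mm, floor 6 mm thick, three cross walls 6 mm thick, 64 mm high at x = -89, +1, +91 mm make two stalls. A module stands in each, its x along the rack's x, origins at about x = -49 and +41 mm, y = 0 (either way round). Along y only 12 mm high lips at y = +-30 to 34 mm. Origin: centre of the underside.
- jig: Grey test jig, fixed: base x -103 to +121, y -55 to +65 mm, 6 mm thick; origin on the bench. The bay lies near its -x end between a near wall (x -100 to -92 mm) and the lock housing (x -32 to +121 mm), both 64 mm high, 88 mm wide in y. On the housing the lock's steel plate slides along x between two guide rails (76 mm high, y = +-26 to 36 mm).
- jig_bay (a point): Centre of the bay's floor, 6 mm above the bench, axes as the jig's. The seated module's origin belongs here, its +x (plug) along this +y. The bay is 60 mm long in x between the tall walls; in y it ends at low blocks 22 mm high above the bench: plain aluminium, face at y = -37 mm, and the black contact block with brass contacts, face at y = +47 mm.
- lock (a joint): Travel of the jig's lock in m: 0 = closed end stop (plate 26 mm over the module, its underside 65 mm above the bench), 0.065 = open end stop (plate clear of the bay). Grows as the lock moves along the jig's +x, away from the bay. It stays where it is left; about 4 N moves it.
- lock_grip (a point): Top centre of the lock's grip, an upright black plastic bar that rides on the plate: 14 mm thick (jig x), 42 mm wide (jig y), its top 107 mm and the plate's top face 71 mm above the bench. Along the jig's x it lies at +10 mm when closed and +75 mm when open.
- spool: Bystander: wire spool standing on its flange, 54 mm across, 42 mm tall. Origin: centre of its underside.
- tin: Bystander: round brass-coloured tin, 62 mm across, 26 mm tall. Origin: centre of its underside.
- screwdriver: Bystander: screwdriver 190 mm long, lying along its x. Origin near its middle.
- flux: Bystander: small jar, 48 mm across, 75 mm tall. Origin: centre of its underside.
- pliers: Bystander: pliers with black handles lying flat, 150 mm long along x, 65 mm wide, 14 mm tall. Origin near the pivot, at bench height.
- board: Bystander: green circuit board 100 x 70 mm with black capacitors, 22 mm tall in all. Origin: centre of its underside.

How it is judged:
By the outcome, as a careful person would: the job done as asked, in the order asked, and still so for the second after the job is handed in, with the robot touching nothing.
It also fails if it takes over 72 s, if anything falls off the work surface, if the arm or the gripper's body presses on something with over 40 N, if the wrist force passes 120 N, or if a joint passes its speed limit or range.

## Working session

There is one attempt and no reset: what is moved stays moved. The work goes in short steps, Python scripts to look and compute and a shell command to move; the robot and the scene stay as the last step left them, time stands still between calls to the robot, and variables do not carry over. Pictures are saved under pics/ and viewed, at most 10 in all, crops included, and the job is handed in when it is done.

```bash
mkdir -p pics
cat > h.py <<'E'
import numpy as np, cv2
from cell import get_obs, cams, ticket, finder
def ray(c,uv):
    K=cams.calibration(c);E=np.array(K["extrinsics"]);R,t=E[:3,:3],E[:3,3]
    d=R.T@np.array([(uv[0]-K["cx"])/K["fx"],(uv[1]-K["cy"])/K["fy"],1.]);return -R.T@t,d
def atz(c,uv,z):
    o,d=ray(c,uv);return o+d*(z-o[2])/d[2]
def proj(c,P):
    K=cams.calibration(c);E=np.array(K["extrinsics"]);p=E[:3,:3]@np.asarray(P)+E[:3,3]
    return [K["fx"]*p[0]/p[2]+K["cx"],K["fy"]*p[1]/p[2]+K["cy"]]
def tri(c1,u1,c2,u2):
    o1,d1=ray(c1,u1);o2,d2=ray(c2,u2)
    s=np.linalg.lstsq(np.c_[d1,-d2],o2-o1,rcond=None)[0]
    a,b=o1+d1*s[0],o2+d2*s[1];return (a+b)/2,np.linalg.norm(a-b)
def snap(c,f):
    im=cams.read_camera(c);cv2.imwrite(f"pics/{f}.png",im[:,:,::-1]);return im
E
python3 - <<'E'
from h import *
np.set_printoptions(precision=4,suppress=True)
a=snap("top","top0");b=snap("side","side0");cv2.imwrite("pics/ts.png",np.vstack([a,b])[:,:,::-1])
for n in ["module","module_plug","filter","rack","jig","jig_bay","lock_grip","flux","spool","tin","board","pliers","screwdriver"]:
    r={}
    for c in("top","side"):
        q=finder.tip_of(n,c)[:2];r[c]=[(np.round(x["xy"],1).tolist(),round(x["p"],2)) for x in q]
    z={"module":.006,"filter":.006,"jig_bay":.006,"lock_grip":.107,"module_plug":.016}.get(n,0)
    print(n,r,*[atz(c,r[c][0][0],z) for c in r if r[c]])
    if all(r.values()): print("   tri",*tri("top",r["top"][0][0],"side",r["side"][0][0]))
print(get_obs())
E
```

```text
module {'top': [([357.6, 235.2], 0.63), ([228.0, 232.2], 0.49)], 'side': [([324.6, 295.1], 0.77)]} [ 0.4664 -0.2206  0.006 ] [ 0.4658 -0.223   0.006 ]
   tri [ 0.467  -0.2214  0.0029] 0.0011814017218785067
module_plug {'top': [([360.0, 222.8], 0.85)], 'side': [([335.1, 286.1], 0.69), ([401.0, 391.0], 0.59)]} [ 0.5055 -0.2271  0.016 ] [ 0.4976 -0.226   0.016 ]
   tri [ 0.5037 -0.2257  0.01  ] 0.006433809468261057
filter {'top': [([357.4, 205.5], 0.55)], 'side': [([340.4, 274.5], 0.66)]} [ 0.5622 -0.2206  0.006 ] [ 0.5386 -0.2076  0.006 ]
   tri [ 0.5535 -0.2125 -0.001 ] 0.025693384224008246
rack {'top': [([355.5, 207.4], 0.73), ([357.1, 222.6], 0.59)], 'side': []} [ 0.5566 -0.2152  0.    ]
jig {'top': [([223.7, 211.8], 0.83)], 'side': [([237.6, 192.5], 0.75), ([243.3, 158.8], 0.53)]} [0.5382 0.2113 0.    ] [0.5316 0.2013 0.    ]
   tri [ 0.5395  0.213  -0.0131] 0.00010506001443842577
jig_bay {'top': [([229.9, 233.2], 0.96)], 'side': [([224.5, 200.3], 0.65)]} [0.4688 0.1889 0.006 ] [0.4785 0.1944 0.006 ]
   tri [0.4704 0.1863 0.0168] 0.005118197187184893
lock_grip {'top': [([221.7, 198
[... 1154 characters left out ...]
ide': [([161.0, 172.3], 0.66), ([235.7, 191.3], 0.23)]} [0.4106 0.4311 0.    ] [0.4059 0.4334 0.    ]
   tri [ 0.4083  0.4325 -0.0005] 0.00522825513263735
{'time_s': 1.4, 'qpos': array([-67.7765,  18.3914,  -4.0167,  83.1095,   1.2966,  78.5422,
        -3.2619]), 'joint_velocities': array([ 0.0408, -0.0363, -0.0858,  0.0284, -0.0129,  0.0201, -0.0342]), 'effort': array([  0.0001, -49.1106,  -0.4031, -31.2761,  -0.0638,   0.0338,
         0.    ]), 'tool_pos': array([0.2374, 0.6051, 0.1929]), 'tool_rot': array([179.9979,   0.0043, 158.5843]), 'force': array([-0.2789, -0.7366,  0.6403]), 'wrist_torque': array([-0.0051, -0.0517, -0.0509]), 'grasp_force': 0.0, 'grip_width': 0.08698443332370713}
```

View pics/top0.png

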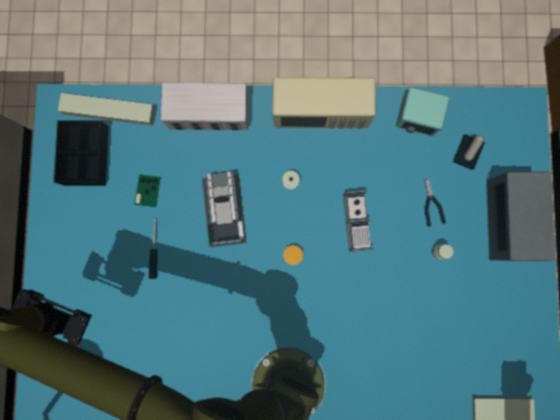

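View pics/side0.png

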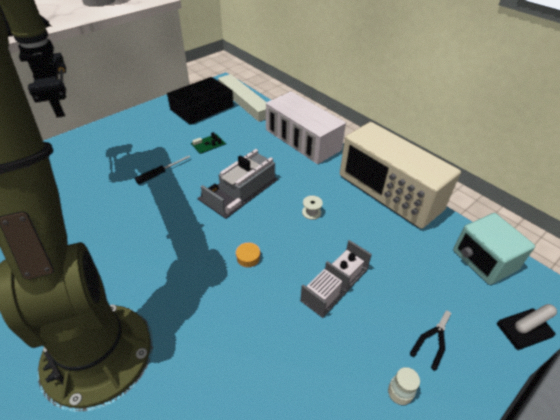

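The top view shows the jig at about (224,208) with its bay at the near end (230,233), and the rack at about (357,220). The module is in the near stall (358,235), and the filter with its two black caps is in the far stall (357,205). In the side view, the bench between the tin and the spool is free. Next I'll look closer with the wrist camera.

```bash
python3 -m creep '0.02 -0.05 0.03 -9 0.087; 0.03 -0.05 0.02 -9 0.087; 0.04 -0.045 0.02 -9 0.087; 0.04 -0.045 0.02 -9 0.087; 0.04 -0.045 0.02 -8 0.087; 0.03 -0.05 0.02 -8 0.087; 0.02 -0.05 0.02 -6 0.087;0.02 -0.05 0.0 0 0.087'
python3 -m creep '0.0 0.0 0.0 0 0.087;0 0 0 0 0.087'
python3 - <<'E'
from h import *
np.set_printoptions(precision=4,suppress=True)
snap("wrist","w1"); o=get_obs();print(o["time_s"],o["tool_pos"],o["tool_rot"])
E=np.array(cams.calibration("wrist")["extrinsics"]);print("cam",-E[:3,:3].T@E[:3,3],E[2,:3])
for n,z in [("jig_bay",.006),("lock_grip",.107),("jig",0)]:
    for q in finder.tip_of(n,"wrist")[:2]: print(n,q["xy"],q["p"],atz("wrist",q["xy"],z))
E
```

```text
time_s: 2.4
tool_pos: [0.477, 0.2206, 0.3441]
tool_rot: [179.8, -0.1, 100.5]
force: [0.3, 0.9, 0.1]
grip_width: 0.0869
grasp_force: 0.0
time_s: 2.65
tool_pos: [0.4752, 0.2227, 0.342]
tool_rot: [-180.0, -0.0, 100.6]
force: [-0.4, 1.4, -0.7]
grip_width: 0.0874
grasp_force: 0.0
2.7 [0.4749 0.2235 0.3418] [-179.9795   -0.0334  100.7017]
cam [0.4616 0.2944 0.5349] [ 0.0503 -0.264  -0.9632]
jig_bay [271.1, 180.9] 0.57 [0.471  0.1966 0.006 ]
lock_grip [335.9, 194.8] 0.91 [0.5643 0.2127 0.107 ]
jig [306.3, 180.8] 0.74 [0.5326 0.2069 0.    ]
```

View pics/w1.png

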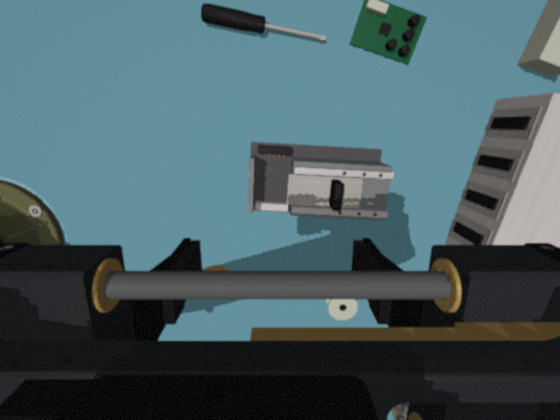

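The wrist view shows the whole jig: the bay at (271,181), the grip at (337,195), and brass contacts at the upper edge of the bay (275,155), so jig +y is world +y. I'll fit silhouettes next to refine the poses.

```bash
cat > fit.py <<'E'
from h import *
from scipy.optimize import minimize
B=lambda a,b,c,d,e,f:np.array([[x,y,z] for x in(a,b) for y in(c,d) for z in(e,f)])/1000.
JIG=[B(-103,121,-55,65,0,6),B(-100,-92,-44,44,0,64),B(-32,121,-44,44,0,64),B(-32,121,-36,-26,64,76),B(-32,121,26,36,64,76),B(-92,-32,-55,-37,0,22),B(-92,-32,47,65,0,22)]
RACK=[B(-93,93,-34,34,0,6),B(-92,-86,-34,34,0,64),B(-2,4,-34,34,0,64),B(88,94,-34,34,0,64),B(-92,94,-34,-30,0,12),B(-92,94,30,34,0,12)]
MOD=[B(-33,33,-26,26,0,56),B(33,43,-18,18,4,16)]
GRIP=[B(-7,7,-21,21,-36,0)]
def render(K,boxes,p,z0=0,S=4):
    E=np.array(K["extrinsics"]);c,s=np.cos(np.radians(p[2])),np.sin(np.radians(p[2]))
    m=np.zeros((420*S,560*S),np.uint8)
    for b in boxes:
        w=np.c_[p[0]+c*b[:,0]-s*b[:,1],p[1]+s*b[:,0]+c*b[:,1],b[:,2]+z0]
        q=w@E[:3,:3].T+E[:3,3];u=np.c_[K["fx"]*q[:,0]/q[:,2]+K["cx"],K["fy"]*q[:,1]/q[:,2]+K["cy"]]
        h=cv2.convexHull(np.round((u+.5)*S*16).astype(np.int32));cv2.fillConvexPoly(m,h,1,shift=4)
    return cv2.resize(m.astype(np.float32),(560,420),interpolation=cv2.INTER_AREA)
def fit(boxes,views,p0,z0=0):
    """views: list of (calib, mask); returns pose x,y,yaw(deg) and IoU-like residual"""
    def L(v):
        p=[p0[0]+v[0]/1000,p0[1]+v[1]/1000,p0[2]+v[2]]
        return sum(np.abs(render(K,boxes,p,z0)-m).sum()/m.sum() for K,m in views)/len(views)
    r=minimize(L,[0,0,0],method="Nelder-Mead",options=dict(initial_simplex=[[0,0,0],[8,0,0],[0,8,0],[0,0,6]],xatol=.05,fatol=1e-4))
    return np.round([p0[0]+r.x[0]/1000,p0[1]+r.x[1]/1000,p0[2]+r.x[2]],4),round(r.fun,3)
def view(name,c,near=None):
    K=cams.calibration(c);cams.read_camera(c);q=finder.masks_of(name,c)
    if near is not None: q=[x for x in q if np.hypot(*(np.array(x["xy"])-near))<40]
    return (K,np.array(q[0]["mask"],np.float32)) if q else None
E
python3 - <<'E'
from fit import *
V={c:view("jig",c) for c in("wrist","top","side")}
for c in V:
    if V[c]: print(c,V[c][1].sum(),fit(JIG,[V[c]],[.535,.21,10]))
print("all",fit(JIG,[v for v in V.values() if v],[.535,.21,10]))
for c in("top","side"):
    v=view("module",c); print(c,v and fit(MOD,[v],[.467,-.221,-3],.006))
    v=view("rack",c); print("rack",c,v and fit(RACK,[v],[.51,-.218,-3]), v and v[1].sum())
E
```

```text
wrist 9770.0 (array([0.5357, 0.2043, 7.2141]), np.float64(0.027))
top 2488.0 (array([0.5358, 0.2049, 7.6654]), np.float64(0.097))
side 2785.0 (array([0.5361, 0.2057, 8.8578]), np.float64(0.06))
all (array([0.5357, 0.2046, 7.536 ]), np.float64(0.064))
top (array([ 0.4625, -0.2216,  6.1132]), np.float64(0.169))
rack top (array([ 0.5113, -0.2149,  5.5767]), np.float64(1.735)) 507.0
side (array([ 0.4636, -0.2218,  7.4569]), np.float64(0.365))
rack side (array([ 0.5089, -0.2164,  5.9618]), np.float64(0.841)) 1369.0
```

```bash
python3 -m creep '0.045 -0.008 -0.03 -2 0.087; 0.045 -0.007 -0.04 -1.5 0.087; 0 0 -0.05 0 0.087; 0 0 -0.05 0 0.087; 0 0 -0.045 0 0.087; 0 0 0 0 0.087;0 0 0 0 0.087'
python3 - <<'E'
from h import *
np.set_printoptions(precision=4,suppress=True)
K=cams.calibration("wrist");snap("wrist","w2")
for n,z in [("lock_grip",.107)]:
    for q in finder.tip_of(n,"wrist")[:2]: print(n,q["xy"],q["p"],atz("wrist",q["xy"],z))
o=get_obs();print(o["tool_pos"],o["tool_rot"],o["force"])
E
```

```text
time_s: 4.42
tool_pos: [0.5668, 0.2076, 0.129]
tool_rot: [179.8, -0.0, 97.1]
force: [0.3, -0.2, 1.1]
grip_width: 0.0867
grasp_force: 0.0
lock_grip [276.8, 220.6] 0.71 [0.5679 0.2102 0.107 ]
[0.5674 0.2078 0.1298] [179.747   -0.0838  97.0871] [ 0.1044 -0.3846  0.3361]
```

View pics/w2.png

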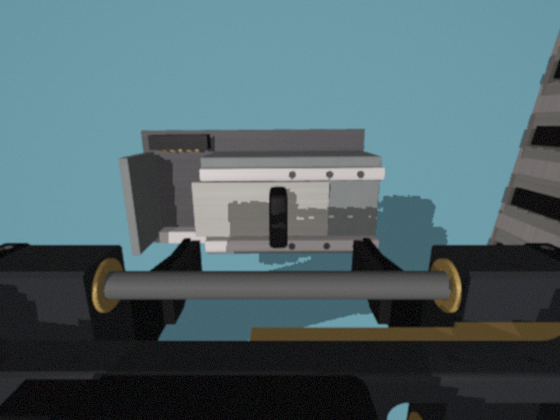

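The bar at (277,218) sits midway between the finger pads. I'll go down, grip it and pull toward the open stop.

```bash
python3 -m creep '0 0 -0.025 0 0.087; 0 0.001 -0.022 0 0.087; 0 0 0 0 0.01; 0 0 0 0 0; 0 0 0 0 0;0 0 0 0 0;0 0 0 0 0' 25; python3 -m creep '0.012 0.0015 0 0 0;0.015 0.002 0 0 0;0.010 0.001 0 0 0;0 0 0 0 0;0 0 0 0 0'
```

```text
time_s: 5.4
tool_pos: [0.5658, 0.2082, 0.0804]
tool_rot: [180.0, -0.0, 97.1]
force: [-0.2, -0.6, 0.2]
grip_width: 0.0452
grasp_force: 0.0
time_s: 6.02
tool_pos: [0.6023, 0.2126, 0.0797]
tool_rot: [-180.0, 0.0, 97.1]
force: [-0.6, 0.5, -0.0]
grip_width: 0.0016
grasp_force: 0.0
```

Run:
```python
from h import *
np.set_printoptions(precision=4,suppress=True)
snap("wrist","w3")
for n,z in [("lock_grip",.107)]:
    for q in finder.tip_of(n,"wrist")[:2]: print(n,q["xy"],q["p"],atz("wrist",q["xy"],z))
o=get_obs();print(o["tool_pos"],o["force"],o["grip_width"],o["grasp_force"])
```

```text
lock_grip [217.7, 245.9] 0.78 [0.5681 0.2114 0.107 ]
[0.6022 0.2127 0.0799] [-0.447   0.1469 -0.6259] 0.0006502766844869353 0.0
```

View pics/w3.png

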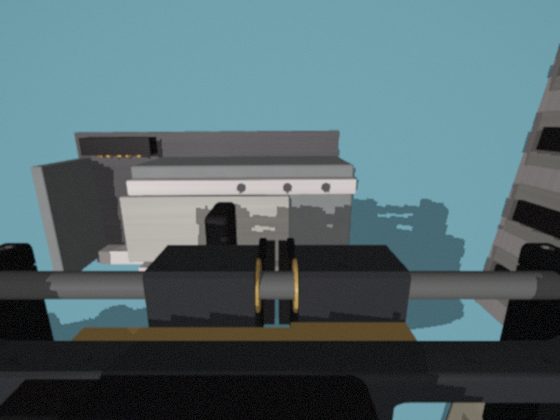

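Run:
```python
from fit import *
o=get_obs();t=o["tool_pos"];print(t,o["tool_rot"],[np.round(proj("wrist",t+[0,0,d]),0) for d in(0,.019,.05,.07)])
print("side",proj("side",t),"top",proj("top",t))
g=[.5649,.2082,.107];print([np.round(proj(c,g),1) for c in("wrist","side","top")])
a=cams.read_camera("side")
print([ (q["xy"],q["p"]) for q in finder.tip_of("lock_grip","side")])
c=a[110:260,150:350];cv2.imwrite("pics/s3.png",cv2.resize(c,None,fx=4,fy=4,interpolation=cv2.INTER_CUBIC)[:,:,::-1])
```

```text
[0.60217667 0.21266905 0.0799295 ] [-1.79980093e+02 -2.71313280e-03  9.70945931e+01] [array([276., 234.]), array([276., 245.]), array([276., 268.]), array([276., 289.])]
side [np.float64(252.62024987124454), np.float64(160.20784957985597)] top [np.float64(220.44402526626175), np.float64(188.72010422414135)]
[array([211.9, 250.3]), array([243.2, 158.8]), array([220.4, 199.6])]
[([244.4, 157.4], 0.85)]
```

View pics/s3.png

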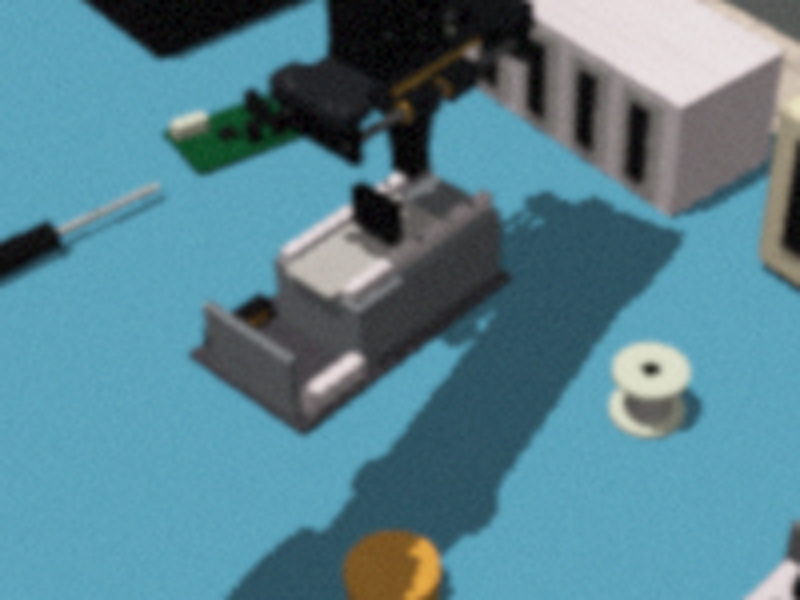

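Run:
```python
from h import *
t=get_obs()["tool_pos"]
for d in(0,.01,.02,.03,.04): print(d,np.round(proj("side",t+[0,0,d]),1),np.round(proj("wrist",t+[-.001,.0095,d]),1))
a=cams.read_camera("side").astype(int).mean(2).astype(int)
print(list(range(244,262)));
for r in range(136,168): print(r,a[r,244:262])
w=cv2.imread("pics/w3.png").astype(int).mean(2).astype(int)
for r in range(228,256,1): print(r,w[r,252:304:3])
```

```text
0 [252.6 160.2] [276.1 220.7]
0.01 [252.5 157.5] [276.2 225.6]
0.02 [252.4 154.8] [276.2 231. ]
0.03 [252.3 152. ] [276.2 237. ]
0.04 [252.2 149.3] [276.2 243.7]
[244, 245, 246, 247, 248, 249, 250, 251, 252, 253, 254, 255, 256, 257, 258, 259, 260, 261]
136 [ 22  22  22  22  36  52  64  69  48  25  19  14  13  17  24  53 102 132]
137 [ 51  32  25  28  43  54  60  65  48  29  20  22  17  28  44  80 122 140]
138 [ 90  61  44  52  55  62  59  61  50  26  18  18  19  32  74 115 140 144]
139 [105  80  66  60  57  50  47  53  44  31  20  17  16  42  94 134 145 149]
140 [ 89  70  60  55  43  32  32  39  33  24  13  18  23  50 102 135 147 145]
141 [ 60  59  56  40  23  16  10  21  19  15  10  16  25  61 113 140 148 149]
142 [ 62  68  68  35  12  11   5   6  16  14  11   8  31  70 119 143 149 148]
143 [101 110  98  52  13   4   5  13   8  11  10  16  30  84 128 143 146 148]
144 [132 138 113  59  21  11   8   5  13   1  14  15  35  90 134 149 147 148]
145 [145 141 117  72  27  12   7  10   7   8  10  16  45  96 137 146 146 146]
146 [148 146 123  84  34   7   8   9   5   7  13  14  48  99 138 14
[... 3078 characters left out ...]
47 [ 29  24  19  11  17  16  10  18 110  36  18  18   8   9  19  27  25  26]
248 [ 27  27  22  15  11  22  16  27 110  32  21  16   9  12  17  26  30  27]
249 [ 26  28  23   8  11  15  27  16 111  35   2  18   6  14  19  24  30  28]
250 [ 24  26  27  16  15  22  18  21 111  35  26  22  18  13  18  23  25  25]
251 [ 29  27  14  18   1  19  21  23 108  33   9  20  10  10  21  26  28  17]
252 [ 24  24  29  15  15  23  23  22 109  34  22  20  16  11  17  26  27  23]
253 [ 30  27  13  11  14  25  21  24 110  34  27  16  11  18  20  28  26  29]
254 [ 30  27  17  11   9  24  17  16 112  29  23  13  15  13  15  32  30  25]
255 [ 21  19  17   4   6  22  22  21 108  37  12  18  15  13  21  30  28  23]
```

The side and wrist views agree that the real fingertips are about 27 mm higher than the reported TCP (row 153.5 against the expected 160), so they passed just over the bar. The lock has not moved. From here I'll work with that offset: go back, descend to a reported z of about 0.056, and check the grip before pulling.

```bash
python3 -m creep '-0.012 -0.0015 0.01 0 0.06;-0.012 -0.0015 0 0 0.06;-0.012 -0.0015 0 0 0.06;0 0 0 0 0.06;0 0 0 0 0.06;0 0 -0.012 0 0.06;0 0 -0.012 0 0.06;0 0 0 0 0.06'; python3 -m creep '0 0 -0.006 0 0.06;0 0 -0.004 0 0.06;0 0 0 0 0;0 0 0 0 0;0 0 0 0 0;0 0 0 0 0;0 0 0 0 0;0 0 0 0 0' 25
```

```text
time_s: 7.28
tool_pos: [0.5654, 0.2075, 0.0639]
tool_rot: [-179.8, 0.1, 97.1]
force: [0.6, -0.4, -0.7]
grip_width: 0.0595
grasp_force: 0.0
time_s: 8.28
tool_pos: [0.5673, 0.2082, 0.0561]
tool_rot: [179.9, 0.0, 97.1]
force: [2.9, -0.1, 0.2]
grip_width: 0.0134
grasp_force: 25.0
```

```bash
python3 -m creep '0.010 0.0013 0 0 0;0.014 0.0017 0 0 0;0.012 0.0015 0 0 0;0.004 0.0005 0 0 0;0.003 0.0004 0 0 0;0 0 0 0 0'; python3 -m creep '0.002 0.0002 0 0 0;0.002 0.0002 0 0 0;0 0 0 0 0;0 0 0 0 0'
```

```text
time_s: 9.02
tool_pos: [0.6094, 0.2137, 0.0561]
tool_rot: [-180.0, -0.0, 97.1]
force: [-4.7, -1.1, 4.9]
grip_width: 0.0134
grasp_force: 25.0
time_s: 9.52
tool_pos: [0.6092, 0.2137, 0.056]
tool_rot: [-179.5, -0.0, 97.1]
force: [-15.1, -3.3, 12.0]
grip_width: 0.014
grasp_force: 25.0
```

The lock is on the open stop: a force of 15 N with no further motion, at jig x ≈ 74 mm. I'll relax, release and travel to the rack.

```bash
python3 -m creep '-0.004 -0.0004 0 0 0.05;0 0 0 0 0.05;0 0 0 0 0.05;0 0 0 0 0.05;0 0 0.03 0 0.06;0 0 0.05 0 0.087;-0.01 -0.02 0.05 -10 0.087;-0.02 -0.05 0.03 -10 0.087'; python3 -m creep '-0.02 -0.057 0 -10 0.087;-0.02 -0.057 0 -10 0.087;-0.02 -0.057 0 -10 0.087;-0.02 -0.057 0 -10 0.087;-0.02 -0.057 0 -10 0.087;-0.015 -0.05 0 -10 0.087;-0.01 -0.03 0 -10 0.087;0 0 0 0 0.087'; python3 -m creep '0 0 0 0 0.087;0 0 0 0 0.087';python3 - <<'E'
from fit import *
np.set_printoptions(precision=4,suppress=True)
o=get_obs();print(o["tool_pos"],o["tool_rot"],o["qpos"])
v=view("module","wrist");snap("wrist","w4")
if v:
    print(v[1].sum(),fit(MOD,[v],[.463,-.222,6.5],.006))
    for dz in(-.03,-.015,.015,.03): print(dz,fit(MOD,[v],[.463,-.222,6.5],.006+dz))
for n,z in[("module",.006),("module_plug",.016)]:
    for q in finder.tip_of(n,"wrist")[:2]: print(n,q["xy"],q["p"],atz("wrist",q["xy"],z))
E
```

```text
time_s: 10.52
tool_pos: [0.5807, 0.1459, 0.2186]
tool_rot: [179.8, -0.1, 77.0]
force: [0.3, -1.0, 0.3]
grip_width: 0.0814
grasp_force: 0.0
time_s: 11.52
tool_pos: [0.4534, -0.2248, 0.2164]
tool_rot: [180.0, -0.1, 6.7]
force: [0.8, 0.3, -0.4]
grip_width: 0.0871
grasp_force: 0.0
time_s: 11.78
tool_pos: [0.4553, -0.22, 0.2159]
tool_rot: [-180.0, 0.0, 7.3]
force: [-0.3, -0.1, 0.6]
grip_width: 0.087
grasp_force: 0.0
[ 0.4553 -0.22    0.2159] [-179.9916    0.0062    7.281 ] [-22.5717  -1.5457  45.0937 102.6348   1.1129  78.4681 -60.4301]
2888.0 (array([ 0.459 , -0.2227,  6.142 ]), np.float64(0.033))
-0.03 (array([ 0.4538, -0.2235,  5.3698]), np.float64(0.12))
-0.015 (array([ 0.4566, -0.2231,  6.2512]), np.float64(0.051))
0.015 (array([ 0.4617, -0.2225,  6.0797]), np.float64(0.119))
0.03 (array([ 0.4643, -0.2222,  7.1953]), np.float64(0.221))
module [277.6, 176.2] 0.66 [ 0.4609 -0.2231  0.006 ]
module_plug [279.5, 144.9] 0.8 [ 0.5023 -0.2204  0.016 ]
```

View pics/w4.png

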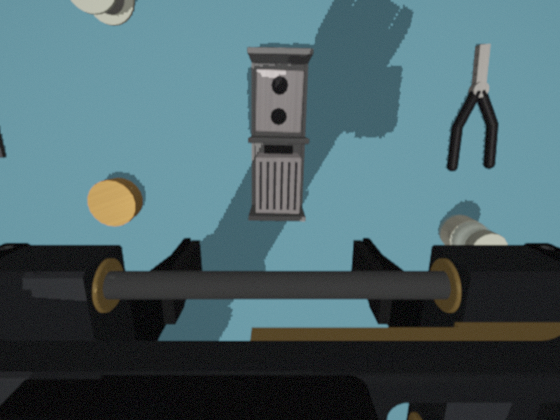

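In the wrist picture the module is at (278,185), with its black plug at (279,148) pointing away from the robot toward the middle wall, and the filter is beyond it. So the module's yaw is about 6.3°. I'll descend and grip.

```bash
python3 -m creep '0.004 -0.002 -0.04 -1 0.087;0.002 -0.001 -0.05 0 0.087;0 0 -0.05 0 0.087;0 0 -0.035 0 0.087;0 0 -0.018 0 0.087;0 0 -0.012 0 0.087;0 0 0 0 0.087'; python3 -m creep '0 0 0 0 0.03;0 0 0 0 0.03;0 0 0 0 0.03;0 0 0 0 0.03;0 0 0 0 0.03;0 0 0 0 0.03' 30
```

```text
time_s: 12.9
tool_pos: [0.4608, -0.2246, 0.0111]
tool_rot: [180.0, 0.0, 6.1]
force: [0.3, -0.3, -0.6]
grip_width: 0.0871
grasp_force: 0.0
time_s: 13.65
tool_pos: [0.4607, -0.2234, 0.0112]
tool_rot: [-179.9, 0.0, 6.1]
force: [-0.1, 4.6, 5.7]
grip_width: 0.0519
grasp_force: 30.0
```

```bash
python3 -m creep '0 0 0.015 0 0.03;0 0 0.025 0 0.03;0 0 0.03 0 0.03;0 0 0.03 0 0.03;0.006 0.014 0.01 10.1 0.03;0.006 0.018 0 10.1 0.03;0.006 0.018 0 10.1 0.03;0.006 0.018 0 10.1 0.03'; python3 -m creep '0.008 0.02 0 10.1 0.03;0.008 0.02 0 10.1 0.03;0.008 0.02 0 10.1 0.03;0.008 0.02 0 10.1 0.03;0.008 0.014 0 10.1 0.03;0 0 -0.03 0 0.03;0 0 -0.04 0 0.03;0 0 -0.02 0 0.03'; python3 -m creep '0 0 -0.01 0 0.03;0 0 -0.008 0 0.03;0 0 0 0 0.03;0 0 0 0 0.03'
```

```text
time_s: 14.65
tool_pos: [0.4842, -0.1571, 0.121]
tool_rot: [179.9, 0.1, 46.7]
force: [0.3, 0.5, -3.9]
grip_width: 0.0519
grasp_force: 30.0
time_s: 15.65
tool_pos: [0.5227, -0.0635, 0.0289]
tool_rot: [-179.8, 0.1, 96.9]
force: [-0.4, -0.2, -3.9]
grip_width: 0.0518
grasp_force: 30.0
time_s: 16.15
tool_pos: [0.5253, -0.0626, 0.0138]
tool_rot: [179.9, 0.0, 97.0]
force: [0.1, 1.1, -4.2]
grip_width: 0.0517
grasp_force: 30.0
```

Run:
```python
from fit import *
o=get_obs();print(o["tool_pos"],o["tool_rot"],o["force"],o["grip_width"])
v=view("module","side");print(v[1].sum())
for z in(0,.01,.02): print(z,fit(MOD,[v],[o["tool_pos"][0],o["tool_pos"][1],97],z))
im=cams.read_camera("side");c=im[180:330,210:410];cv2.imwrite("pics/s5.png",cv2.resize(c,None,fx=3,fy=3)[:,:,::-1])
```

```text
[ 0.52533983 -0.06257467  0.01379409] [1.79909743e+02 1.24844782e-02 9.69831036e+01] [ 0.08960642  1.07430627 -4.2352478 ] 0.05174364180112016
463.0
0 (array([ 5.294000e-01, -6.420000e-02,  1.041338e+02]), np.float64(0.819))
0.01 (array([ 5.24200e-01, -6.68000e-02,  9.88683e+01]), np.float64(0.859))
0.02 (array([ 5.159000e-01, -8.260000e-02,  1.299447e+02]), np.float64(0.84))
```

View pics/s5.png

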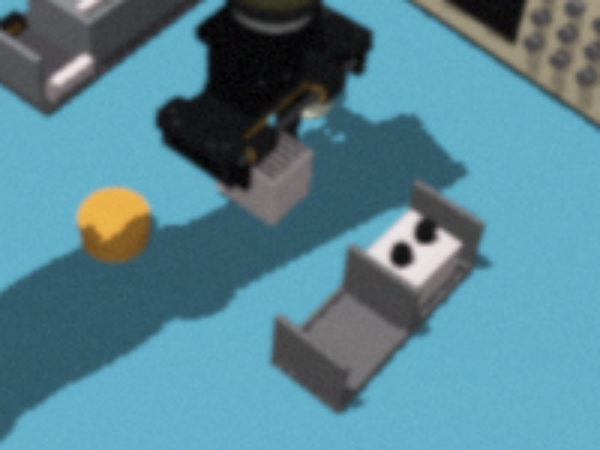

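The module hangs upright just above the bench, and the filter is still in the rack. I'll lower it until it touches.

```bash
python3 -m creep '0 0 -0.003 0 0.03;0 0 -0.003 0 0.03;0 0 -0.001 0 0.03;0 0 0 0 0.03'; python3 -m creep '0 0 -0.001 0 0.03;0 0 -0.001 0 0.03;0 0 0 0 0.03'
```

```text
time_s: 16.8
tool_pos: [0.5244, -0.0625, 0.0058]
tool_rot: [-180.0, 0.0, 97.0]
force: [0.1, 0.0, -4.5]
grip_width: 0.0515
grasp_force: 30.0
time_s: 17.18
tool_pos: [0.5248, -0.0625, 0.0052]
tool_rot: [180.0, -0.0, 97.0]
force: [-3.7, 1.2, 7.4]
grip_width: 0.0516
grasp_force: 30.0
```

```bash
python3 -m creep '0 0 0 0 0.087;0 0 0 0 0.087;0 0 0 0 0.087;0 0 0 0 0.087;0 0 0.02 0 0.087;0 0 0.03 0 0.087;0 0 0.03 -10 0.087;0 0 0 -10 0.087'; python3 -m creep '0 0 0 -10 0.087;0 0 0 -10 0.087;0 0 0 -10 0.087;0 0 0 -10 0.087;0 0 0 -10 0.087;0 0 0 -10 0.087;0 0 0 -10 0.087;0 0 0 0 0.087'
python3 - <<'E'
from fit import *
np.set_printoptions(precision=4,suppress=True)
o=get_obs();print(o["tool_pos"],o["tool_rot"])
for c in("wrist","side"):
    v=view("module",c)
    if v: print(c,v[1].sum(),fit(MOD,[v],[.5248,-.0625,97],0))
    for q in finder.tip_of("module_plug",c)[:2]: print(q["xy"],q["p"],atz(c,q["xy"],.01))
E
```

```text
time_s: 18.18
tool_pos: [0.5267, -0.0626, 0.0866]
tool_rot: [179.7, -0.1, 76.6]
force: [0.6, 0.2, -0.2]
grip_width: 0.0869
grasp_force: 0.0
time_s: 19.18
tool_pos: [0.5246, -0.0625, 0.0839]
tool_rot: [180.0, 0.0, 7.1]
force: [-0.1, 0.6, -0.0]
grip_width: 0.0871
grasp_force: 0.0
[ 0.5246 -0.0625  0.0839] [179.987    0.0069   7.0907]
wrist 6886.0 (array([ 0.5254, -0.0652, 97.2181]), np.float64(0.021))
[231.3, 208.2] 0.66 [ 0.5191 -0.0233  0.01  ]
side 790.0 (array([ 0.5256, -0.0645, 95.7158]), np.float64(0.077))
[283.5, 235.1] 0.7 [ 0.5162 -0.0214  0.01  ]
```

```bash
python3 -m creep '0.0005 -0.0025 -0.025 0 0.087;0 0 -0.03 0 0.087;0 0 -0.018 0 0.087;0 0 -0.005 0 0.087;0 0 0 0 0.04;0 0 0 0 0.04;0 0 0 0 0.04;0 0 0 0 0.04' 30; python3 -m creep '0 0 0 0 0.04;0 0 0 0 0.04'
```

```text
time_s: 20.48
tool_pos: [0.5258, -0.0646, 0.0068]
tool_rot: [-180.0, -0.1, 7.0]
force: [-1.9, 0.9, 4.6]
grip_width: 0.066
grasp_force: 30.0
time_s: 20.72
tool_pos: [0.5258, -0.0646, 0.0068]
tool_rot: [-180.0, -0.1, 7.0]
force: [-1.0, 1.2, 5.4]
grip_width: 0.0656
grasp_force: 30.0
```

```bash
python3 -m creep '0 0 0.02 0 0.04;0 0 0.04 0 0.04;0 0.01 0.04 0 0.04;-0.01 0.05 0.004 0 0.04;-0.012 0.055 0 0 0.04;-0.012 0.055 0 0 0.04;-0.01 0.055 0 0 0.04;-0.0076 0.036 0 0 0.04'; python3 -m creep '0 0 0 0 0.04;0 0 0 0 0.04;0 0 0 0 0.04'
python3 - <<'E'
from fit import *
np.set_printoptions(precision=4,suppress=True)
o=get_obs();t=o["tool_pos"];print(t,o["tool_rot"],o["grip_width"],o["force"])
z=t[2]-.0068
for c in("wrist","side","top"):
    v=view("module",c)
    if v: print(c,"mod",v[1].sum(),fit(MOD,[v],[t[0],t[1],97],z))
for q in finder.tip_of("jig_bay","wrist")[:1]: print(q["xy"],q["p"],atz("wrist",q["xy"],.006))
K=cams.calibration("wrist");a=snap("wrist","w6")
for b,col,p,zz in[(JIG,(0,255,0),[.5357,.2045,7.3],0),(MOD,(255,0,0),[t[0],t[1],97],z)]:
    cs,_=cv2.findContours((render(K,b,p,zz)>.5).astype(np.uint8),cv2.RETR_EXTERNAL,cv2.CHAIN_APPROX_NONE);a=np.ascontiguousarray(a);cv2.drawContours(a,cs,-1,col,1)
cv2.imwrite("pics/w6o.png",a[:,:,::-1])
E
```

```text
time_s: 21.72
tool_pos: [0.4715, 0.1987, 0.1089]
tool_rot: [180.0, 0.1, 7.2]
force: [-0.1, -0.5, -4.1]
grip_width: 0.0658
grasp_force: 30.0
time_s: 22.1
tool_pos: [0.4736, 0.1942, 0.1096]
tool_rot: [179.9, 0.0, 6.8]
force: [0.2, -0.1, -4.4]
grip_width: 0.066
grasp_force: 30.0
[0.4736 0.1942 0.1096] [179.949    0.0425   6.8369] 0.06595179205233481 [ 0.1871 -0.0542 -4.4455]
wrist mod 10909.0 (array([ 0.4729,  0.1929, 96.7432]), np.float64(0.365))
side mod 534.0 (array([ 0.4604,  0.1972, 61.024 ]), np.float64(0.42))
top mod 26.0 (array([ 0.4844,  0.1939, 59.4078]), np.float64(16.837))
[269.8, 200.4] 0.86 [0.4721 0.2008 0.006 ]
```

View pics/w6o.png

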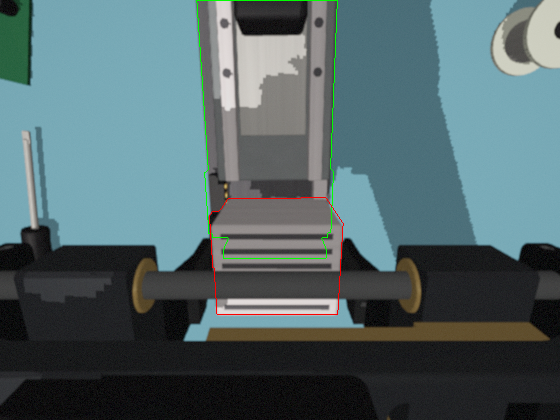

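The overlay fits: the jig outline (green) matches its edges at columns 210 and 332, and the module (red) at (278,255) sits centred over the bay with its plug toward the contact side on the left. I'll settle, re-read the pose and then lower.

```bash
python3 -m creep '0 0 0 0.4 0.04;0 0 -0.01 0 0.04;0 0 0 0 0.04;0 0 0 0 0.04;0 0 0 0 0.04'
```

```text
time_s: 23.12
tool_pos: [0.4737, 0.1961, 0.1001]
tool_rot: [180.0, -0.0, 7.4]
force: [0.1, -0.6, -3.9]
grip_width: 0.0659
grasp_force: 30.0
```

```bash
python3 -m creep '0 0 -0.015 0 0.04;0 0 -0.014 0 0.04;0 0 -0.006 0 0.04;0 0 -0.005 0 0.04;0 0 0 0 0.04'; python3 -m creep '0 0 -0.01 0 0.04;0 0 -0.01 0 0.04;0 0 -0.01 0 0.04;0 0 -0.006 0 0.04;0 0 -0.005 0 0.04;0 0 -0.002 0 0.04;0 0 0 0 0.04;0 0 0 0 0.04'
```

```text
time_s: 23.75
tool_pos: [0.4733, 0.1959, 0.0597]
tool_rot: [180.0, 0.0, 7.4]
force: [-0.0, -0.3, -4.3]
grip_width: 0.066
grasp_force: 30.0
time_s: 24.75
tool_pos: [0.4738, 0.1962, 0.0173]
tool_rot: [-180.0, -0.0, 7.4]
force: [0.1, 0.3, -4.2]
grip_width: 0.0657
grasp_force: 30.0
```

No contact with the walls. The floor should be at about 0.0128.

```bash
python3 -m creep '0 0 -0.002 0 0.04;0 0 -0.0015 0 0.04;0 0 0 0 0.04'; python3 -m creep '0 0 -0.001 0 0.04;0 0 -0.0005 0 0.04;0 0 0 0 0.04;0 0 0 0 0.04'
```

```text
time_s: 25.12
tool_pos: [0.4734, 0.196, 0.0133]
tool_rot: [180.0, 0.0, 7.4]
force: [-0.2, -0.4, -3.7]
grip_width: 0.066
grasp_force: 30.0
time_s: 25.62
tool_pos: [0.4736, 0.1961, 0.0128]
tool_rot: [-180.0, 0.0, 7.4]
force: [-3.4, -2.6, 4.7]
grip_width: 0.0654
grasp_force: 30.0
```

```bash
python3 -m creep '0 0 0 0 0.085;0 0 0 0 0.085;0 0 0 0 0.085;0 0 0.015 0 0.085;0 0 0.03 0 0.085;0 0 0.04 0 0.085;0.005 0 0.03 10 0.07;0.02 0.003 0 10 0.06'; python3 -m creep '0.02 0.003 0 10 0.06;0.02 0.003 0 10 0.06;0.02 0.003 0 10 0.06;0.02 0.003 0 10 0.06;0.02 0.002 0 10 0.06;0.01 0.001 0 10 0.06;0.0006 0 0 9.7 0.06;0 0 0 0 0.06'
python3 - <<'E'
from fit import *
np.set_printoptions(precision=4,suppress=True)
o=get_obs();print(o["tool_pos"],o["tool_rot"])
for c in("wrist","side"):
    v=view("module",c)
    if v: print(c,v[1].sum(),fit(MOD,[v],[.474,.196,97],.006))
    for n,z in[("lock_grip",.107),("module_plug",.016)]:
        for q in finder.tip_of(n,c)[:1]: print(n,q["xy"],q["p"],atz(c,q["xy"],z))
snap("wrist","w7")
E
```

```text
time_s: 26.62
tool_pos: [0.5005, 0.2003, 0.1312]
tool_rot: [-179.9, -0.4, 27.8]
force: [-0.2, 0.1, -1.4]
grip_width: 0.0724
grasp_force: 0.0
time_s: 27.62
tool_pos: [0.6095, 0.214, 0.1279]
tool_rot: [179.9, -0.0, 97.0]
force: [0.1, 1.1, 0.3]
grip_width: 0.0599
grasp_force: 0.0
[0.6095 0.214  0.1279] [179.9465  -0.0083  96.9642]
wrist 5145.0 (array([ 0.4729,  0.1944, 98.1234]), np.float64(0.298))
lock_grip [278.0, 223.1] 0.65 [0.6105 0.2153 0.107 ]
module_plug [135.0, 155.9] 0.73 [0.4662 0.2378 0.016 ]
side 433.0 (array([ 0.4861,  0.2029, 71.6454]), np.float64(0.486))
lock_grip [255.8, 150.0] 0.84 [0.6187 0.2169 0.107 ]
module_plug [215.2, 191.1] 0.91 [0.4754 0.2351 0.016 ]
```

View pics/w7.png

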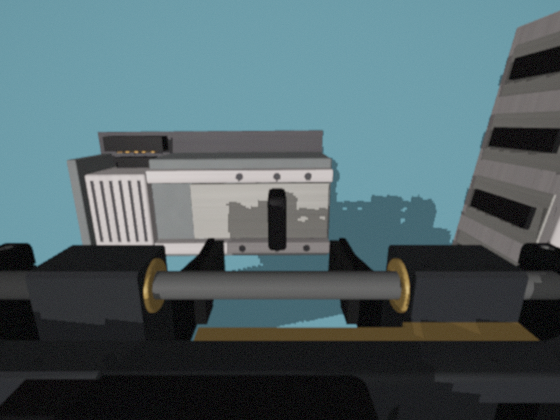

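The module stands upright in the bay at (120,205) with its plug at the contact block (135,156). The bar (277,218) is between the fingers. Now I'll close the lock.

```bash
python3 -m creep '0 0 -0.03 0 0.06;0 0 -0.03 0 0.06;0 0 -0.012 0 0.06;0 0 0 0 0;0 0 0 0 0;0 0 0 0 0;0 0 0 0 0;0 0 0 0 0' 25; python3 -m creep '0 0 0 0 0;-0.010 -0.0013 0 0 0;-0.015 -0.002 0 0 0;-0.015 -0.002 0 0 0;-0.013 -0.0016 0 0 0;-0.005 -0.0006 0 0 0;0 0 0 0 0'
```

```text
time_s: 29.08
tool_pos: [0.6092, 0.2141, 0.0554]
tool_rot: [180.0, -0.0, 97.1]
force: [0.3, -0.6, 0.2]
grip_width: 0.018
grasp_force: 0.0
time_s: 29.95
tool_pos: [0.5502, 0.2063, 0.0552]
tool_rot: [-179.9, 0.0, 97.1]
force: [-0.5, -0.6, 2.3]
grip_width: 0.0137
grasp_force: 25.0
```

```bash
python3 -m creep '-0.003 -0.0004 0 0 0;-0.002 -0.0002 0 0 0;-0.002 -0.0002 0 0 0;0 0 0 0 0'; python3 -m creep '-0.002 -0.0003 0 0 0;-0.001 -0.0001 0 0 0;0 0 0 0 0;0 0 0 0 0'
```

```text
time_s: 30.45
tool_pos: [0.5449, 0.2057, 0.0552]
tool_rot: [179.9, 0.0, 97.1]
force: [4.0, -0.1, -0.6]
grip_width: 0.0137
grasp_force: 25.0
time_s: 30.95
tool_pos: [0.5451, 0.2057, 0.0553]
tool_rot: [179.5, -0.0, 97.0]
force: [13.6, 2.5, -7.2]
grip_width: 0.0135
grasp_force: 25.0
```

```bash
python3 -m creep '0.002 0.0002 0 0 0;0 0 0 0 0.06;0 0 0 0 0.06;0 0 0 0 0.06;0 0 0 0 0.06;0 0 0 0 0.06;0 0 0.03 0 0.06;0 0 0.05 0 0.06'; python3 -m creep '0 0 0.05 0 0.06;0 0 0.05 0 0.06;0 0 0 0 0.06;0 0 0 0 0.06;0 0 0 0 0.06'
python3 - <<'E'
from fit import *
np.set_printoptions(precision=4,suppress=True)
o=get_obs();print(o["tool_pos"],o["force"],o["time_s"])
cams.read_camera("wrist")
c=np.cos(np.radians(7.2));s=np.sin(np.radians(7.2))
for n in["lock_grip"]:
    for q in finder.tip_of(n,"wrist")[:1]: P=atz("wrist",q["xy"],.107);print(n,q["p"],P,"jig x",(P[0]-.5355)*c+(P[1]-.2045)*s)
v=view("module","wrist");print(v[1].sum() if v else None)
E
```

```text
time_s: 31.95
tool_pos: [0.5414, 0.2049, 0.134]
tool_rot: [-179.8, 0.1, 97.1]
force: [0.8, -0.6, 0.3]
grip_width: 0.0593
grasp_force: 0.0
time_s: 32.58
tool_pos: [0.5421, 0.2052, 0.2332]
tool_rot: [-179.8, 0.1, 97.1]
force: [0.1, 0.2, -0.1]
grip_width: 0.0597
grasp_force: 0.0
[0.5421 0.2052 0.2332] [ 0.1433  0.1551 -0.0995] 32.575
lock_grip 0.82 [0.5456 0.2087 0.107 ] jig x 0.010527660766151763
None
```

The grip measures at jig x = 10.5 mm against 10 mm when closed. The arm is clear, so I'll hand the job in.

```bash
python3 -c "
from cell import ticket
print(ticket.sign_off())"
```

```text
the job is handed in; nothing more can be done
None
```

The converter module stands upright in the jig's bay with its plug towards the contact block, the lock is closed to its end stop over it, and I handed the job in after about 33 of the 72 s; no verdict came back.

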